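# Hold the tube rack against the dock's sprung fence

## Robot

A 6-joint arm with a two-finger parallel gripper is mounted at the origin on the work surface; the furniture and walls round the work are solid. World frame = base frame: x ahead of the robot, y to its left, z up, the work surface at z = 0. Lengths are in m, angles in degrees, forces in N, time in s.
With the tool pointing down it reaches from about 0.25 to 0.725 m from the base axis. Payload 9.7 kg.
Tool frame: the origin (TCP) lies between the finger pads; the fingertips stand 11 mm ahead of it and the grasp point (between the pads) lies 8 mm behind it; y points along the fingers, x is the direction in which the jaws open and shut, and the axes are right-handed (so a half turn about y gives the same grasp; the last joint's range is limited). The gripper opens to 85 mm and grips with 20 to 120 N. Pads are 22 mm wide; open, the fingers measure 114 mm over their backs; the gripper's body (76 mm by 85 mm) begins 54 mm behind the grasp point. The pads swing forward as they close: fully open they stand 13 mm farther back than shut.
Start: joints at [-67.724, 4.979, 10.078, 95.1, 0, 90], TCP at [0.208, -0.509, 0.217] pointing down, gripper open.
Joint ranges: [-179.16, 179.16], [-48.56, 103.87], [-65.8, 70.77], [-126.05, 130.52], [-82.76, 87.17], [-180, 180]. Speed limits (degrees/s): [127.2, 127.2, 147.25, 180, 180, 180].

## Interface

Orientations are given as [roll, pitch, yaw] about the fixed x, y, z axes, in that order (R = Rz(yaw) Ry(pitch) Rx(roll)).
In Python, from workcell import bot, vision gives the robot as it stands. The module is installed in compiled form; this text tells all that it offers.
- The arm moves only by the shell command python3 -m crank 'ROWS' [OPENING] [FORCE]. ROWS is text: rows parted by semicolons, each of 6 numbers parted by spaces: the shift along the tool's x, y, z in m, then the turn, a rotation vector about the tool's x, y, z in rad. A call has 1 to 8 rows; each row is the pose to reach, as a shift and turn from the pose commanded when the call began, along the tool's axes at that moment; what a row does not reach only later rows make up. A row lasts 1/10 s, in which the tool goes at most 50 mm and 8.59 degrees, less where a joint would pass 70% of its speed; a pose out of reach is approached as far as the arm can. A call with a gripper value outside its range is refused whole. OPENING is the gripper's target within -1 to 1 (shut at 1, half-way at 0, fully open at -1), set as the call begins (- or left out, the last holds). The fingers move at their own pace and stop on an object; FORCE is the grip in N (left out, the last holds). Time passes only in rows, so rows that repeat a pose let the fingers close. It gives the time, the measured TCP pose, the force and the opening at its end, in the units of the state.
- bot.get_obs(): the state, without advancing time (a new reading comes with each control period).
- vision.camera(name): name is "scene" or "top"; returns the picture (480x640x3 uint8, red, green, blue); there is no depth.
- vision.get_calibration(name): a dict with "fx", "fy", "cx", "cy" (pixels), "rvec" (rotation vector, rad) and "tvec" (3), from world to camera coordinates, as OpenCV has them. Camera axes: x right, y down, z forward; pixel columns grow to the right and rows downward; lengths in m; the calibration is good to about 2 mm. A picture is of the moment at which its call begins. get_calibration takes no time and is no camera call.
- bot.job_done(): hands the job in, once; it reports no verdict.
The state is a dict: "time": time; "q": joint angles; "qd": joint speeds; "joint_efforts": joint torques, N m; "ee_pos": TCP position; "tcp_rot": TCP orientation; "wrist_force": force on the tool from outside, world axes, zero at the start; "torque": the same for the moment, N m; "opening": finger opening in m.
Only numpy, scipy, OpenCV 4.12 (cv2) and the standard library are available. Lean on these libraries where they do the work, as an engineer would, in place of code of your own. Each camera call takes 0.05 s, during which the arm holds its last target. There are 200 camera calls.

## Task

Carry the narrow tube rack level to the mixer dock and lower it onto the deck, centred and lengthwise, with its end just clear of the upright sprung fence. Then slide it on so that its end presses the fence back squarely and steadily with about 10 newtons (the fence then stands about half-way along its travel, at the line across the deck; never push it to its end stop), and finish while still holding it pressed there, so that a colleague can screw on the retaining bar. Leave the wide rack and the other things on the bench alone.

Things in the scene. Friction and masses are not known exactly. Their poses are not given: they have to be found in the camera images.
- rack_grip (a point): Grip point of the narrow tube rack: centre of its upper shelf, 57 mm above its underside. Axes: x across its 54 mm width, y along its 147 mm length, z up. Grip it across the width at this height: the long sides are open, with shelves only at 0-3, 12-15 and 56-59 mm above the underside, nothing to grip between.
- tube_rack: The same narrow rack, clear white, full of capped tubes; origin at the centre of its underside, same axes. 54 x 147 mm, 92 mm high to the caps, end walls 66 mm high, both ends alike, 0.2 to 0.3 kg. It stands on the bench beside the wide rack, on either side of it.
- deck (a point): Middle of the dock's deck, on its top face, 30 mm above the bench. x runs along the dock towards the fence, y to the left, z up. The rack goes with its length along x and y = 0; just touching the fence at rest its centre is at x = -3.5 mm. The flat deck reaches from x = -120 mm to the fence at x = +70 mm, 120 mm wide, without side walls.
- dock: The mixer dock, a grey block fixed to the bench, 260 x 120 mm; origin on the bench 30 mm under the deck's middle, same axes. A white line crosses the deck at x = +82.5 mm, where the fence's front face stands at half travel. Behind the fence, at x = 114 to 136 mm, is a fixed block that rises 55 mm above the deck.
- fence (a joint): Travel of the sprung fence in m: 0 at rest, grows as it is pushed along the dock's +x, end stop at 0.024. Spring of 800 N/m without preload: 10 N at 0.0125. The fence is a plain upright metal plate 96 mm wide, 12 mm thick, from 2 to 54 mm above the deck; its front face is at x = +70 mm in the deck's frame at rest.
- wide_rack: Bystander: the wider, blue tube rack, 76 x 125 x 92 mm, origin at the centre of its underside. Not to be moved.
- buffer: Bystander: bottle, 45 mm across, 110 mm high, origin at the centre of its underside. Not to be moved.
- timer: Bystander: bench timer, 63 x 66 x 30 mm, origin at the centre of its underside. Not to be moved.
- bar: Bystander: the retaining bar, 110 x 18 mm and 26 mm high with its two thumbscrews, lying beyond the dock; origin at the centre of its underside. Not to be moved.
Things that resemble listed ones, but are neither listed nor needed, are in the scene too. Leave any red look-alike of the tube_rack alone.

How it is judged (in metres and radians):
On the way, in this order (a step that is already met when the one before it is completed fails the run):
1. the narrow rack is lifted clear of the bench, level (height (world z) of tube_rack above 0.04 m and angle between rack_grip's own z axis and vertical below 0.2 rad), for 0.2 s.
2. the rack is lowered, still in the gripper, onto the deck, centred and lengthwise, not yet pressing the fence (z of rack_grip in the frame of deck between 0.052 and 0.062 m and angle between rack_grip's own z axis and vertical below 0.08 rad and y of rack_grip in the frame of deck between -0.016 and 0.016 m and angle between the y axis of rack_grip and the x axis of deck, either way round below 0.1 rad and contact force between the fingers and tube_rack above 1 N and value of joint fence below 0.003 m), for 0.1 s.
At the end, for the whole second after the job is handed in: The rack stands on the deck (within 5 mm in height, tilted under 0.08 rad), centred within 16 mm and lengthwise within 0.10 rad, at rest and held by the fingers, and its end presses the fence with 6 to 14 N (fence travel 6.5 to 18.5 mm), the fingers themselves not touching the fence (z of rack_grip in the frame of deck between 0.052 and 0.062 m and angle between rack_grip's own z axis and vertical below 0.08 rad and y of rack_grip in the frame of deck between -0.016 and 0.016 m and angle between the y axis of rack_grip and the x axis of deck, either way round below 0.1 rad and contact force between the fingers and tube_rack above 1 N and contact force between tube_rack and fence between 6 and 14 N and value of joint fence between 0.0065 and 0.0185 m and linear speed of tube_rack below 0.01 m/s and contact force between the fingers and fence below 0.5 N); the arm keeps its last pose, push and grip.
It fails at once if the rack is tipped more than 0.35 rad (angle between rack_grip's own z axis and vertical above 0.35 rad).
It fails at once if the fence is pushed to its end stop (value of joint fence above 0.0232 m).
It fails at once if a bystander is moved by more than 20 mm (distance of any of wide_rack, buffer, timer, bar from where it was at the start of the episode above 0.02 m).
It also fails if it takes over 45 s, if anything falls off the work surface, if the arm or the gripper's body presses on something with over 40 N, if the wrist force passes 120 N, or if a joint passes its speed limit or range.

## Working session

There is one attempt and no reset: what is moved stays moved. The work goes in short steps, Python scripts to look and compute and a shell command to move; the robot and the scene stay as the last step left them, time stands still between calls to the robot, and variables do not carry over. Pictures are saved under pics/ and viewed, about 8 in all and at most 12, crops included, and the job is handed in when it is done.

```bash
mkdir -p pics; python3 - <<'E'
from workcell import bot, vision
import cv2
for n in ("scene","top"):
    im=vision.camera(n); cv2.imwrite(f"pics/{n}0.png",im[:,:,::-1]); print(n,vision.get_calibration(n))
print(bot.get_obs())
E
```

```text
scene {'fx': 553.070561611762, 'fy': 553.070561611762, 'cx': 324.08110906417147, 'cy': 235.7994316097498, 'rvec': array([ 0.61057162, -2.70563277,  1.07786059]), 'tvec': array([0.46814189, 0.20931829, 1.22812944])}
top {'fx': 604.3571671635337, 'fy': 604.3571671635337, 'cx': 327.1654337252228, 'cy': 233.09102469500795, 'rvec': array([ 2.203068  , -2.14738751,  0.08836113]), 'tvec': array([-0.00324851,  0.53481068,  1.54604379])}
{'time': 0.1, 'q': array([-6.77245255e+01,  5.00731137e+00,  1.00389102e+01,  9.50990737e+01,
        3.81467499e-05,  8.99994100e+01]), 'qd': array([ 0.03531474, -0.08705737,  0.11436596,  0.01088858, -0.08707517,
       -0.0430967 ]), 'joint_efforts': array([-7.63739972e-04, -5.21561015e+01,  4.65651834e+01,  1.61734514e-02,
       -5.40579583e-05, -1.59609806e-05]), 'ee_pos': array([ 0.20839993, -0.50875119,  0.21675934]), 'tcp_rot': array([-8.99999612e+01,  6.74749600e-02, -6.77239354e+01]), 'wrist_force': array([ 0.05050175, -0.0854197 , -0.60597359]), 'torque': array([-0.00481757, -0.01743042, -0.03133574]), 'opening': 0.08581815672264542}
```

View pics/scene0.png

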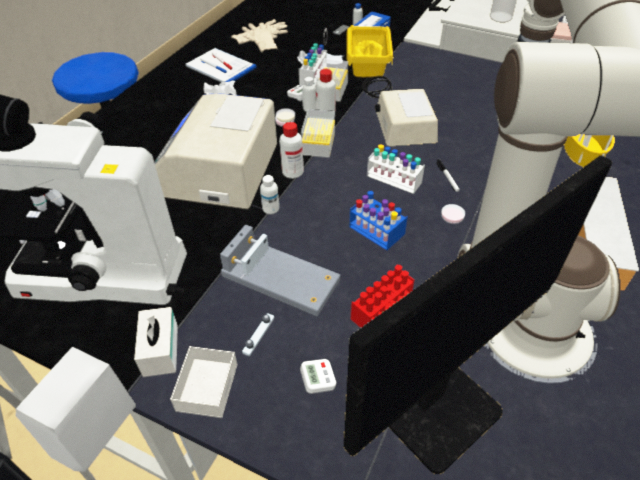

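View pics/top0.png

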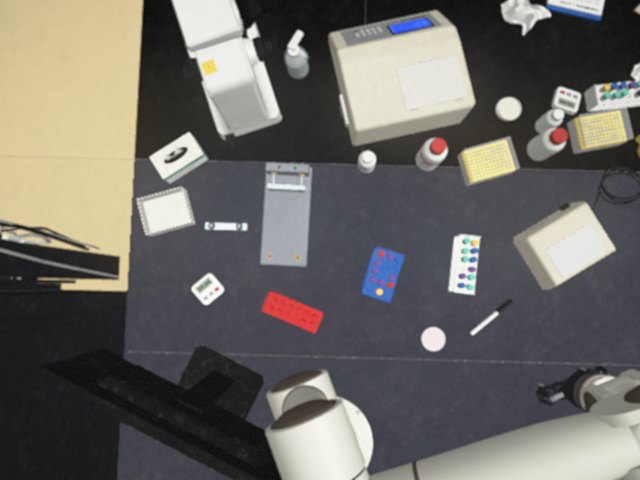

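Candidates in the top view: the white rack at (465,264), beside the blue wide rack at (383,274); a second white rack far back at (612,95), which is not beside it; and the red look-alike at (292,312). I choose (465,264). Next is a close crop of it with the dock, plus masks.

```bash
cat > h.py <<'E'
import numpy as np, cv2
from workcell import bot, vision
def cal(n):
    c=vision.get_calibration(n); K=np.array([[c['fx'],0,c['cx']],[0,c['fy'],c['cy']],[0,0,1]])
    return K,np.array(c['rvec'],float),np.array(c['tvec'],float)
def ray(n,uv,z):
    K,r,t=cal(n); R=cv2.Rodrigues(r)[0]; C=-R.T@t
    uv=np.atleast_2d(np.array(uv,float)); d=(R.T@np.linalg.inv(K)@np.c_[uv,np.ones(len(uv))].T).T
    return C+d*((z-C[2])/d[:,2])[:,None]
def proj(n,P):
    K,r,t=cal(n); return cv2.projectPoints(np.array(P,float).reshape(-1,1,3),r,t,K,None)[0][:,0]
E
python3 - <<'E'
from h import *
t=cv2.imread('pics/top0.png'); s=cv2.imread('pics/scene0.png')
a=cv2.resize(t[220:310,430:500],None,fx=5.5,fy=5.5,interpolation=cv2.INTER_CUBIC)
b=cv2.resize(s[135:205,355:435],None,fx=5,fy=5,interpolation=cv2.INTER_CUBIC)
d=cv2.resize(t[155:275,250:325],None,fx=4.1,fy=4.1,interpolation=cv2.INTER_CUBIC)
c=np.zeros((500,800,3),np.uint8)
A=cv2.resize(a,(385,495)); c[:495,:385]=A; D=cv2.resize(d,(308,492)); c[:492,400:708]=D
cv2.imwrite('pics/crop1.png',c); cv2.imwrite('pics/crop2.png',b)
hsv=cv2.cvtColor(t,cv2.COLOR_BGR2HSV)
def big(m,x0,y0,x1,y1,name,z):
    M=np.zeros_like(m);M[y0:y1,x0:x1]=m[y0:y1,x0:x1]
    M=cv2.morphologyEx(M,cv2.MORPH_CLOSE,np.ones((7,7)))
    cs=max(cv2.findContours(M,0,2)[0],key=cv2.contourArea); r=cv2.minAreaRect(cs); bx=cv2.boxPoints(r)
    print(name,r); P=ray('top',bx,z); print(P.round(4), np.linalg.norm(P-np.roll(P,-1,0),axis=1).round(4),P.mean(0).round(4))
big(((hsv[...,2]>150)).astype(np.uint8)*255,440,225,500,305,'rack',.066)
big((hsv[...,2]>90).astype(np.uint8)*255,252,158,322,272,'dock',.03)
E
```

```text
rack ((463.85516357421875, 263.7140808105469), (26.736108779907227, 59.54494094848633), 6.170175075531006)
[[ 0.3911 -0.2942  0.066 ]
 [ 0.5402 -0.3091  0.066 ]
 [ 0.5346 -0.3761  0.066 ]
 [ 0.3857 -0.3607  0.066 ]] [0.1498 0.0672 0.1498 0.0667] [ 0.4629 -0.335   0.066 ]
dock ((287.5655517578125, 217.71380615234375), (64.69243621826172, 111.94532012939453), 4.763641834259033)
[[0.4318 0.2045 0.03  ]
 [0.7232 0.1909 0.03  ]
 [0.7132 0.0221 0.03  ]
 [0.4223 0.0384 0.03  ]] [0.2918 0.1691 0.2914 0.1664] [0.5726 0.114  0.03  ]
```

View pics/crop1.png

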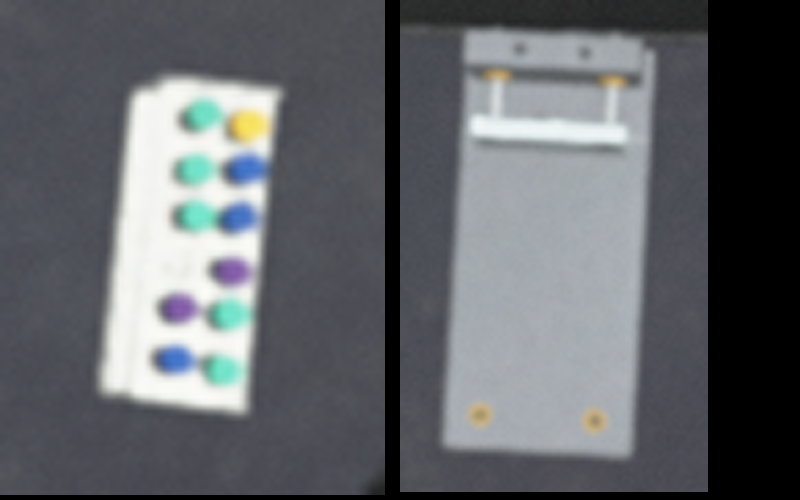

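View pics/crop2.png

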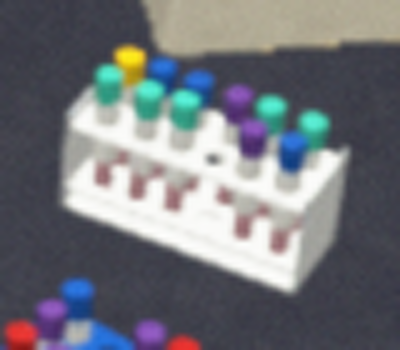

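The crops show the narrow white rack, with its near side wall visible at left, the wall tops as corners and one empty slot. The fence is the white plate at about (284,187) in the top view. Next I cast rays through the corners.

```bash
python3 - <<'E'
from h import *
for n in('top','scene'):
    K,r,t=cal(n); print(n,'cam',(-cv2.Rodrigues(r)[0].T@t).round(3))
def a(p): p=np.array(p,float); return np.c_[p[:,0]/5.5+430,p[:,1]/5.5+220]
def d(p): p=np.array(p,float); return np.c_[(p[:,0]-400)/4.1+250,p[:,1]/4.1+155]
P=ray('top',a([(160,78),(281,91),(248,411),(132,400)]),.066)
print('rack',P.round(4),np.linalg.norm(P-np.roll(P,-1,0),axis=1).round(4),P.mean(0).round(4))
v=(P[0]+P[1]-P[2]-P[3]);print('yaw',np.degrees(np.arctan2(v[1],v[0])))
B=ray('top',a([(133,90),(100,393)]),0); print('bottomleft',B.round(4))
D=ray('top',d([(443,447),(631,456),(655,50)]),.03);print('deck',D.round(4),np.linalg.norm(np.diff(D,axis=0),axis=1))
F=ray('top',d([(470,115),(628,123),(627,140),(470,135)]),.084);print('fence',F.round(4))
G=ray('top',d([(465,30),(643,38),(640,75),(465,72)]),.085);print('block',G.round(4))
s=cv2.imread('pics/scene0.png'); cv2.imwrite('pics/crop3.png',cv2.resize(s[220:320,215:345],None,fx=6,fy=6,interpolation=cv2.INTER_CUBIC))
E
```

```text
top cam [0.4   0.002 1.586]
scene cam [0.122 0.826 1.036]
rack [[ 0.5367 -0.3225  0.066 ]
 [ 0.5322 -0.378   0.066 ]
 [ 0.3858 -0.3636  0.066 ]
 [ 0.3894 -0.3108  0.066 ]] [0.0556 0.1471 0.0528 0.1478] [ 0.461  -0.3437  0.066 ]
yaw -5.077420616373682
bottomleft [[ 0.5366 -0.3237  0.    ]
 [ 0.3918 -0.3092  0.    ]]
deck [[0.4499 0.1799 0.03  ]
 [0.4472 0.0618 0.03  ]
 [0.7056 0.0539 0.03  ]] [0.11819772 0.25850904]
fence [[0.6518 0.1643 0.084 ]
 [0.6493 0.0674 0.084 ]
 [0.6388 0.0677 0.084 ]
 [0.6395 0.1639 0.084 ]]
block [[0.7044 0.1691 0.085 ]
 [0.7021 0.0596 0.085 ]
 [0.6791 0.0608 0.085 ]
 [0.6782 0.1682 0.085 ]]
```

View pics/crop3.png

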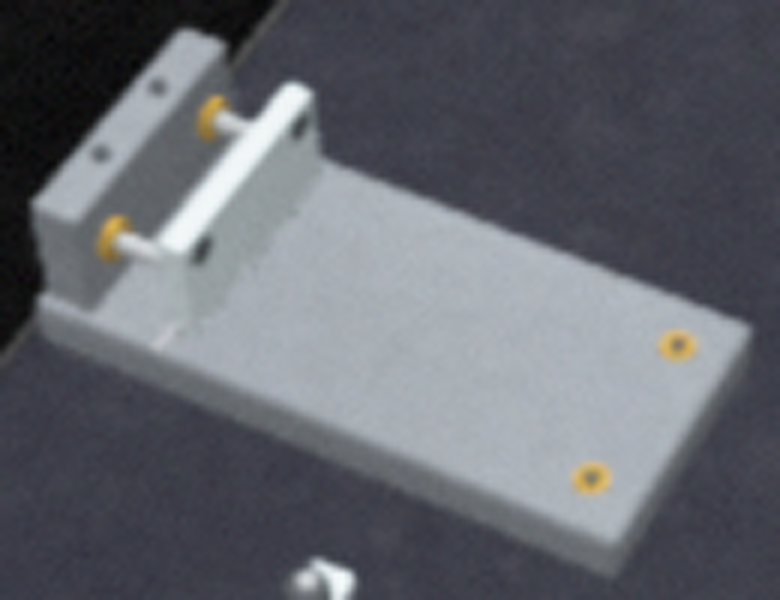

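The fence front is at world x ≈ 0.639, the dock yaw ≈ -1.5° and the deck origin ≈ (0.568, 0.118). The rack is at (0.4615, -0.3435) with yaw -5.1°, and its sizes agree at 147 x 54 mm. Next: a planner helper that only prints numbers.

```bash
cat > plan.py <<'E'
import sys
from h import *
from scipy.spatial.transform import Rotation as R
x,y,z,yaw=map(float,sys.argv[1:5]); o=bot.get_obs()
A=R.from_euler('xyz',o['tcp_rot'],degrees=True); B=R.from_euler('xyz',[-90,0,yaw],degrees=True)
print('t',o['time'],'q',o['q'].round(1),'p',o['ee_pos'].round(4),o['tcp_rot'].round(2),'F',o['wrist_force'].round(2),'open',round(o['opening'],4))
print('shift',A.inv().apply(np.array([x,y,z])-o['ee_pos']).round(4),'turn',(A.inv()*B).as_rotvec().round(4))
E
python3 plan.py .4615 -.3435 .2 -67.72
```

```text
t 0.1 q [-67.7   5.   10.   95.1   0.   90. ] p [ 0.2084 -0.5088  0.2168] [-9.000e+01  7.000e-02 -6.772e+01] F [ 0.05 -0.09 -0.61] open 0.0858
shift [-0.057   0.0168  0.2969] turn [-0.     -0.0001 -0.0012]
```

```bash
python3 -m crank '-0.057 0.017 0.297 0 0 0;-0.057 0.017 0.297 0 0 0;-0.057 0.017 0.297 0 0 0;-0.057 0.017 0.297 0 0 0;-0.057 0.017 0.297 0 0 0;-0.057 0.017 0.297 0 0 0;-0.057 0.017 0.297 0 0 0' -1; python3 plan.py .4615 -.3435 .2 -95.1;python3 plan.py .4615 -.3435 .2 84.9
```

```text
time: 0.8
ee_pos: [0.4652, -0.3402, 0.1989]
tcp_rot: [-90.0, 0.1, -67.4]
wrist_force: [-0.0, -0.3, -1.0]
opening: 0.0856
t 0.8 q [-3.620e+01  8.400e+00  1.180e+01  9.350e+01  1.000e-01  1.212e+02] p [ 0.4652 -0.3402  0.1989] [-90.     0.11 -67.43] F [-0.05 -0.28 -0.95] open 0.0856
shift [ 0.0016 -0.0011 -0.0047] turn [ 4.000e-04  4.829e-01 -1.900e-03]
t 0.8 q [-3.620e+01  8.400e+00  1.180e+01  9.350e+01  1.000e-01  1.212e+02] p [ 0.4652 -0.3402  0.1989] [-90.     0.11 -67.43] F [-0.05 -0.28 -0.95] open 0.0856
shift [ 0.0016 -0.0011 -0.0047] turn [-2.6000e-03 -2.6587e+00 -6.0000e-04]
```

q6 falls as yaw grows, so I need the half-turned grasp (yaw 84.9°), which also keeps q6 in range at the dock.

```bash
python3 -m crank '0 0 0 0 -0.15 0;0 0 0 0 -0.3 0;0 0 0 0 -0.45 0;0 0 0 0 -0.6 0;0 0 0 0 -0.75 0;0 0 0 0 -0.9 0;0 0 0 0 -1.05 0;0 0 0 0 -1.2 0'; python3 -m crank '0 0 0 0 -0.15 0;0 0 0 0 -0.3 0;0 0 0 0 -0.45 0;0 0 0 0 -0.6 0;0 0 0 0 -0.75 0;0 0 0 0 -0.9 0;0 0 0 0 -1.05 0;0 0 0 0 -1.2 0' >/dev/null; python3 -m crank '0 0 0 0 -0.14 0;0 0 0 0 -0.264 0;0 0 0 0 -0.264 0;0 0 0 0 -0.264 0'; python3 plan.py .4615 -.3435 .12 84.9
python3 - <<'E'
from h import *
for n in('top','scene'):
    cv2.imwrite(f'pics/{n}1.png',vision.camera(n)[:,:,::-1])
a=cv2.imread('pics/top1.png')[190:340,410:530]; b=cv2.imread('pics/scene1.png')[90:240,330:470]
a=cv2.resize(a,(400,500),interpolation=2); b=cv2.resize(b,(400,428),interpolation=2)
c=np.zeros((500,800,3),np.uint8); c[:,:400]=a; c[:428,400:]=b; cv2.imwrite('pics/crop4.png',c)
E
```

```text
time: 1.6
ee_pos: [0.4611, -0.3439, 0.2001]
tcp_rot: [-90.0, 0.0, 1.4]
wrist_force: [-0.5, 0.2, -0.5]
opening: 0.0855
time: 2.8
ee_pos: [0.4614, -0.3438, 0.2002]
tcp_rot: [-90.0, -0.0, 84.7]
wrist_force: [-1.1, 0.3, -0.3]
opening: 0.0852
t 2.8 q [-36.7   8.2  11.7  93.5  -0.  -31.4] p [ 0.4614 -0.3438  0.2002] [-8.998e+01 -1.000e-02  8.468e+01] F [-1.05  0.29 -0.35] open 0.0852
shift [ 0.0003  0.0802 -0.0001] turn [-0.0004 -0.0039  0.0002]
```

View pics/crop4.png

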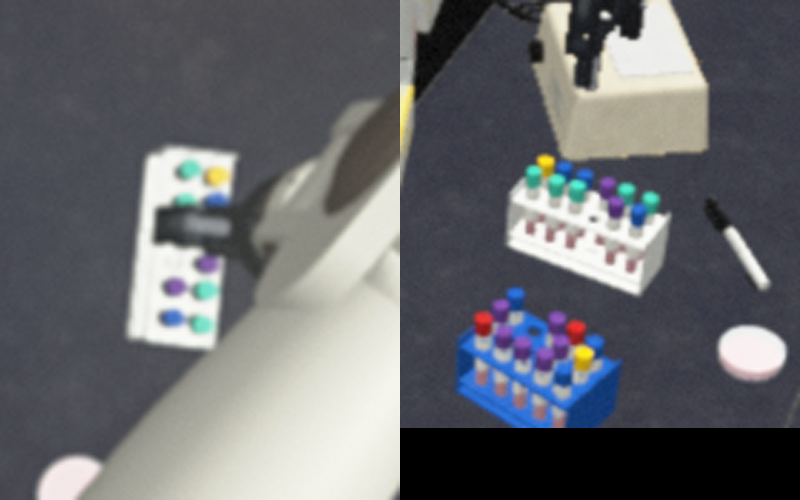

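```bash
python3 -m crank '0 0.04 0 0 0 0;0 0.07 0 0 0 0;0 0.09 0 0 0 0;0 0.11 0 0 0 0;0 0.12 0 0 0 0;0 0.12 0 0 0 0'; python3 - <<'E'
from h import *
for n in('top','scene'):
    cv2.imwrite(f'pics/{n}2.png',vision.camera(n)[:,:,::-1])
a=cv2.imread('pics/top2.png')[190:340,410:530]; b=cv2.imread('pics/scene2.png')[110:220,340:450]
a=cv2.resize(a,(400,500),interpolation=2); b=cv2.resize(b,(400,400),interpolation=2)
c=np.zeros((500,800,3),np.uint8); c[:,:400]=a; c[:400,400:]=b; cv2.imwrite('pics/crop5.png',c)
E
```

```text
time: 3.5
ee_pos: [0.4611, -0.3432, 0.0791]
tcp_rot: [-89.9, -0.1, 84.8]
wrist_force: [0.0, 0.1, -0.1]
opening: 0.0852
```

View pics/crop5.png

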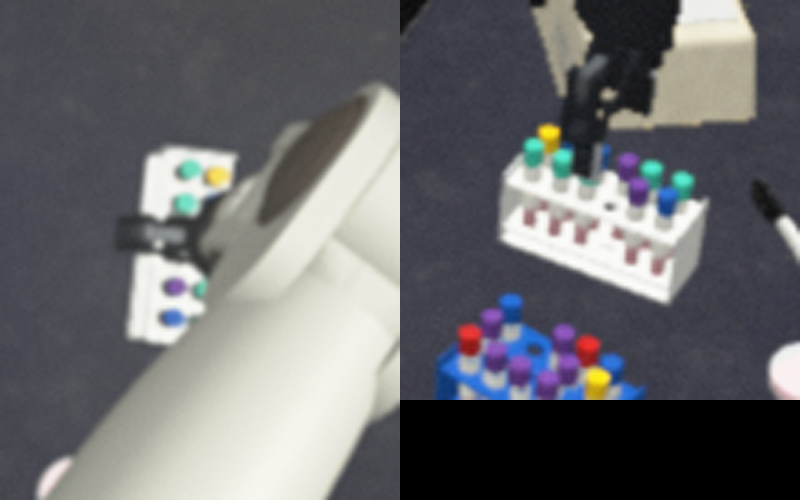

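The left finger stands outside the rack edge and the lift in force is nil. I descend the remaining 31 mm and close.

```bash
python3 -m crank '0 0.012 0 0 0 0;0 0.024 0 0 0 0;0 0.031 0 0 0 0;0 0.031 0 0 0 0'; python3 -m crank '0 0 0 0 0 0;0 0 0 0 0 0;0 0 0 0 0 0;0 0 0 0 0 0;0 0 0 0 0 0;0 0 0 0 0 0;0 0 0 0 0 0;0 0 0 0 0 0' 1 70;  python3 -m crank '0 0 0 0 0 0;0 0 0 0 0 0'
```

```text
time: 4.0
ee_pos: [0.461, -0.3431, 0.0477]
tcp_rot: [-89.9, -0.1, 84.9]
wrist_force: [0.4, 1.0, 0.0]
opening: 0.0854
time: 4.8
ee_pos: [0.4617, -0.3436, 0.0494]
tcp_rot: [-90.0, -0.0, 84.9]
wrist_force: [-0.2, 0.0, 0.7]
opening: 0.0001
time: 5.0
ee_pos: [0.4617, -0.3436, 0.0494]
tcp_rot: [-90.0, 0.0, 84.9]
wrist_force: [-0.8, 0.1, 0.1]
opening: -0.0002
```

The jaws shut fully, so they missed the shelf. I look before moving.

```bash
python3 - <<'E'
from h import *
for n in('top','scene'):
    cv2.imwrite(f'pics/{n}3.png',vision.camera(n)[:,:,::-1])
a=cv2.imread('pics/top3.png')[190:340,410:530]; b=cv2.imread('pics/scene3.png')[120:210,350:440]
a=cv2.resize(a,(300,375),interpolation=2); b=cv2.resize(b,(500,500),interpolation=2)
c=np.zeros((500,800,3),np.uint8); c[:375,:300]=a; c[:,300:]=b; cv2.imwrite('pics/crop6.png',c)
E
```

```text
(no output)
```

View pics/crop6.png

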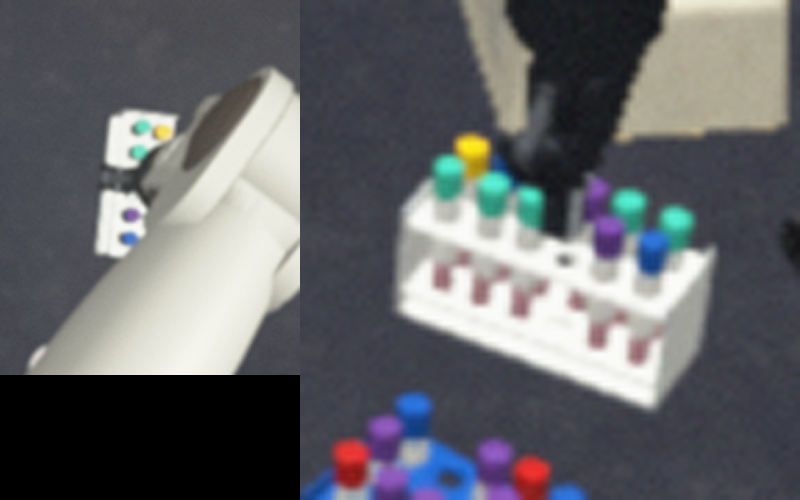

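```bash
python3 - <<'E'
from h import *
f=lambda p:np.c_[350+(np.array(p,float)[:,0]-300)/5.556,120+np.array(p,float)[:,1]/5.556]
print('finger bottom at z .059,.04',ray('scene',f([(565,235)]),.059),ray('scene',f([(565,235)]),.04))
print('hole',ray('scene',f([(565,260)]),.059))
# bottom near corners of rack, top right corner
print(ray('scene',f([(398,312),(655,408)]),0)); print(ray('scene',f([(712,248),(657,345),(400,238)]),.066))
o=bot.get_obs(); p=o['ee_pos']; print(p,o['wrist_force'])
g=proj('scene',[p,p+[0,0,-.011],p+[0,0,.008],p+[0,0,.05]]); print((g-[350,120])*5.556+[300,0])
E
```

```text
finger bottom at z .059,.04 [[ 0.45910678 -0.3518792   0.059     ]] [[ 0.46566047 -0.37477598  0.04      ]]
hole [[ 0.4522987  -0.33343406  0.059     ]]
[[ 0.53570789 -0.32686567  0.        ]
 [ 0.39123662 -0.31357456  0.        ]]
[[ 0.38738002 -0.36499779  0.066     ]
 [ 0.38799625 -0.28403474  0.066     ]
 [ 0.53000267 -0.30616602  0.066     ]]
[ 0.46171278 -0.34361466  0.04937881] [ 0.98611464  0.1825041  -0.74313059]
[[552.58159688 258.06139249]
 [550.59453649 275.04027015]
 [554.0396947  245.6023527 ]
 [561.8790642  178.61712359]]
```

```bash
python3 - <<'E'
from h import *
p=np.array([.4611,-.3432,.0791]); yaw=np.radians(84.9); ux=np.array([np.cos(yaw),np.sin(yaw),0]); uz=np.array([-ux[1],ux[0],0])
for s in(1,-1):
  for d in(.043,.057):
    q=p+s*ux*d; print(s,d,'tip scene', proj('scene',[q+[0,0,-.011],q+[0,0,.002]]).round(1).tolist(),'top',proj('top',[q+[0,0,-.011],q+[0,0,.03],q+[0,0,.08]]).round(1).tolist())
for k in(2,3):
  for n,(x0,y0,x1,y1) in(('scene',(350,100,450,210)),('top',(410,220,520,310))):
    a=cv2.imread(f'pics/{n}0.png').astype(int);b=cv2.imread(f'pics/{n}{k}.png').astype(int)
    m=((abs(a-b).sum(2)>70)&(b.max(2)<70))[y0:y1,x0:x1]
    print(n,k); ys=np.where(m.any(1))[0]
    if n=='scene': [print(y+y0,np.where(m[y])[0][[0,-1]]+x0,m[y].sum()) for y in ys[-14::2]]
    else:
      xs=np.where(m.any(0))[0]; [print(x+x0,np.where(m[:,x])[0][[0,-1]]+y0) for x in xs[:24:2]]
E
```

```text
1 0.043 tip scene [[389.4, 170.0], [389.8, 166.2]] top [[450.2, 262.4], [453.6, 261.8], [457.9, 261.0]]
1 0.057 tip scene [[387.1, 172.8], [387.5, 169.1]] top [[444.7, 261.8], [447.9, 261.1], [452.0, 260.3]]
-1 0.043 tip scene [[402.8, 153.0], [403.3, 149.3]] top [[484.4, 266.3], [488.7, 265.8], [494.3, 265.1]]
-1 0.057 tip scene [[404.9, 150.3], [405.4, 146.6]] top [[490.0, 267.0], [494.4, 266.5], [500.2, 265.8]]
scene 2
145 [384 396] 13
147 [384 395] 12
149 [387 393] 7
151 [388 392] 5
153 [388 392] 5
155 [388 391] 4
157 [388 391] 4
top 2
445 [257 263]
447 [255 264]
449 [255 264]
451 [255 264]
453 [263 264]
460 [264 266]
462 [256 266]
464 [256 257]
466 [256 264]
468 [256 267]
470 [255 269]
472 [251 271]
scene 3
148 [387 403] 16
150 [388 402] 15
152 [389 400] 12
154 [394 397] 4
156 [394 397] 4
158 [394 397] 4
160 [394 397] 4
top 3
450 [257 264]
459 [264 265]
461 [263 265]
463 [258 265]
465 [258 266]
467 [255 269]
469 [252 270]
471 [251 251]
```

Seen in the scene view, the fingertips end about 25 mm higher than the stated TCP would put them (row 158-162 against 170 expected). So the jaws closed above the shelf, between the tubes. I open again, go 26 mm lower and check before closing.

```bash
python3 -m crank '0 0 0 0 0 0;0 0 0 0 0 0;0 0 0 0 0 0;0 0 0 0 0 0;0 0 0 0 0 0;0 0 0 0 0 0;0 0 0 0 0 0' -1; python3 -m crank '-0.001 0.008 0 0 0 0;-0.002 0.017 0 0 0 0;-0.002 0.026 0 0 0 0;-0.002 0.026 0 0 0 0;-0.002 0.026 0 0 0 0'; python3 - <<'E'
from h import *
for n in('top','scene'):
    cv2.imwrite(f'pics/{n}4.png',vision.camera(n)[:,:,::-1])
cv2.imwrite('pics/crop7.png',cv2.resize(cv2.imread('pics/scene4.png')[120:210,350:450],None,fx=6,fy=6,interpolation=2))
E
```

```text
time: 5.8
ee_pos: [0.4617, -0.3436, 0.0494]
tcp_rot: [-90.0, 0.0, 84.9]
wrist_force: [0.2, -0.6, -0.1]
opening: 0.0853
time: 6.3
ee_pos: [0.4612, -0.3454, 0.0229]
tcp_rot: [-90.0, -0.0, 84.9]
wrist_force: [-0.7, -0.6, 0.3]
opening: 0.0856
```

View pics/crop7.png

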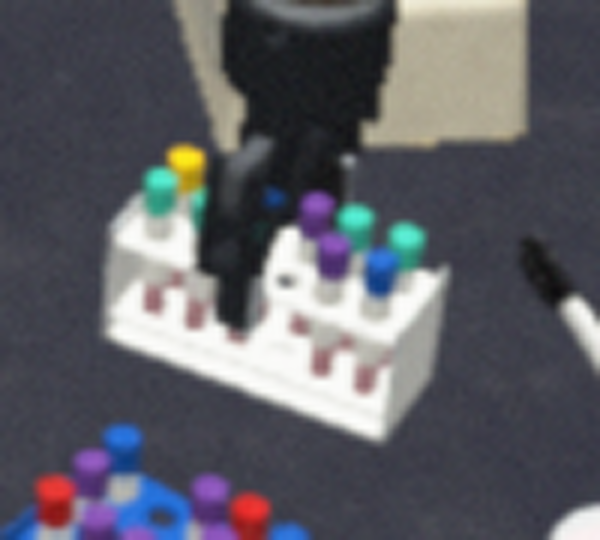

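The near finger now hangs outside the long side, its tip at crop (240,330), about 17 mm below the upper shelf. Closing.

```bash
python3 -m crank '0 0 0 0 0 0;0 0 0 0 0 0;0 0 0 0 0 0;0 0 0 0 0 0;0 0 0 0 0 0;0 0 0 0 0 0;0 0 0 0 0 0' 1 70;  python3 -m crank '0 -0.003 0 0 0 0;0 -0.006 0 0 0 0;0 -0.01 0 0 0 0;0 -0.01 0 0 0 0'
```

```text
time: 7.1
ee_pos: [0.4618, -0.3457, 0.0243]
tcp_rot: [-90.0, 0.0, 84.9]
wrist_force: [-1.5, 1.2, 5.6]
opening: 0.0514
time: 7.5
ee_pos: [0.4618, -0.3458, 0.0339]
tcp_rot: [-90.0, 0.0, 84.9]
wrist_force: [-0.0, 0.2, -2.5]
opening: 0.0515
```

Gripped (opening 51.5 mm, load about 2.5 N, i.e. 0.25 kg). I lift smoothly.

```bash
python3 -m crank '0 -0.01 0 0 0 0;0 -0.03 0 0 0 0;0 -0.055 0 0 0 0;0 -0.08 0 0 0 0;0 -0.1 0 0 0 0;0 -0.115 0 0 0 0;0 -0.12 0 0 0 0;0 -0.12 0 0 0 0'; python3 plan.py .54 .1186 .154 88.5
```

```text
time: 8.3
ee_pos: [0.4617, -0.3458, 0.1538]
tcp_rot: [-90.0, 0.0, 84.9]
wrist_force: [-0.1, 0.0, -2.6]
opening: 0.0513
t 8.3 q [-36.8   7.8   6.1  88.3  -0.  -31.7] p [ 0.4617 -0.3458  0.1538] [-9.003e+01  2.000e-02  8.491e+01] F [-0.13  0.01 -2.59] open 0.0513
shift [ 4.695e-01 -4.000e-04 -3.680e-02] turn [ 0.0006 -0.0626 -0.0004]
```

```bash
python3 - <<'E'
from h import *
cv2.imwrite('pics/scene5.png',vision.camera('scene')[:,:,::-1])
cv2.imwrite('pics/crop8.png',cv2.resize(cv2.imread('pics/scene5.png')[60:240,330:480],None,fx=3.3,fy=3.3,interpolation=2))
E
```

```text
(no output)
```

View pics/crop8.png

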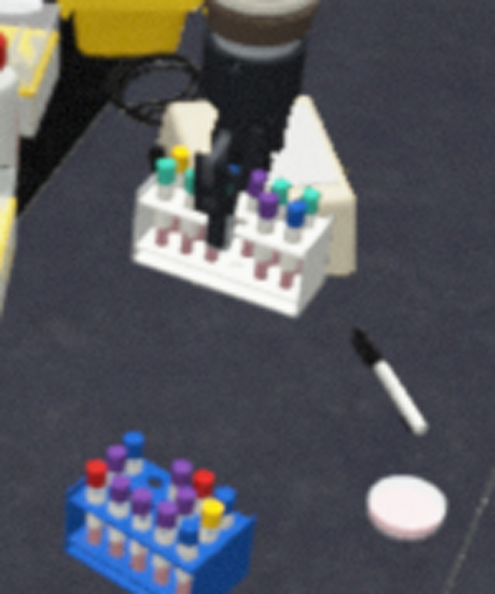

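The rack hangs level, clear of the blue rack. I carry it to the dock at height, ending 20 mm short of the fence.

```bash
python3 -m crank '0.01 0 -0.001 0 0 0;0.035 0 -0.003 0 -0.005 0;0.065 0 -0.006 0 -0.01 0;0.095 0 -0.009 0 -0.013 0;0.125 0 -0.011 0 -0.017 0;0.155 0 -0.014 0 -0.02 0;0.185 0 -0.016 0 -0.025 0;0.22 0 -0.02 0 -0.03 0'; python3 -m crank '0.035 0 -0.003 0 -0.005 0;0.07 0 -0.006 0 -0.01 0;0.105 0 -0.009 0 -0.013 0;0.14 0 -0.011 0 -0.017 0;0.17 0 -0.014 0 -0.02 0;0.2 0 -0.016 0 -0.025 0;0.22 0 -0.018 0 -0.03 0;0.235 0 -0.02 0 -0.033 0'; python3 -m crank '0 0 0 0 0 0;0 0 0 0 0 0;0 0 0 0 0 0';  python3 plan.py .545 .1184 .090 88.5
```

```text
time: 9.15
ee_pos: [0.5003, -0.1266, 0.1524]
tcp_rot: [-89.9, -0.0, 86.6]
wrist_force: [0.6, 0.0, -1.9]
opening: 0.0514
time: 9.95
ee_pos: [0.534, 0.107, 0.1524]
tcp_rot: [-89.9, 0.0, 88.6]
wrist_force: [0.6, 0.4, -2.3]
opening: 0.0513
time: 10.25
ee_pos: [0.5345, 0.1044, 0.1532]
tcp_rot: [-90.0, 0.0, 88.5]
wrist_force: [0.6, -0.7, -3.3]
opening: 0.0515
t 10.25 q [11.1  3.4  1.3 87.9 -0.  12.6] p [0.5345 0.1044 0.1532] [-8.998e+01  2.000e-02  8.848e+01] F [ 0.6  -0.73 -3.34] open 0.0515
shift [ 0.0142  0.0632 -0.0101] turn [-0.0003 -0.0004 -0.0003]
```

```bash
python3 -m crank '0.007 0.015 -0.005 0 0 0;0.014 0.035 -0.01 0 0 0;0.014 0.055 -0.01 0 0 0;0.014 0.07 -0.01 0 0 0;0.014 0.08 -0.01 0 0 0;0.014 0.083 -0.01 0 0 0;0.014 0.083 -0.01 0 0 0'; python3 - <<'E'
from h import *
for n in('top','scene'): cv2.imwrite(f'pics/{n}6.png',vision.camera(n)[:,:,::-1])
a=cv2.imread('pics/top6.png')[155:285,250:330]; b=cv2.imread('pics/scene6.png')[190:320,215:345]
c=np.zeros((500,800,3),np.uint8); c[:488,:300]=cv2.resize(a,(300,488),interpolation=2); c[:,300:]=cv2.resize(b,(500,500),interpolation=2)
cv2.imwrite('pics/crop9.png',c)
E
```

```text
time: 10.95
ee_pos: [0.5451, 0.1188, 0.0703]
tcp_rot: [-90.0, 0.0, 88.5]
wrist_force: [-0.5, -1.1, -2.0]
opening: 0.0515
```

View pics/crop9.png

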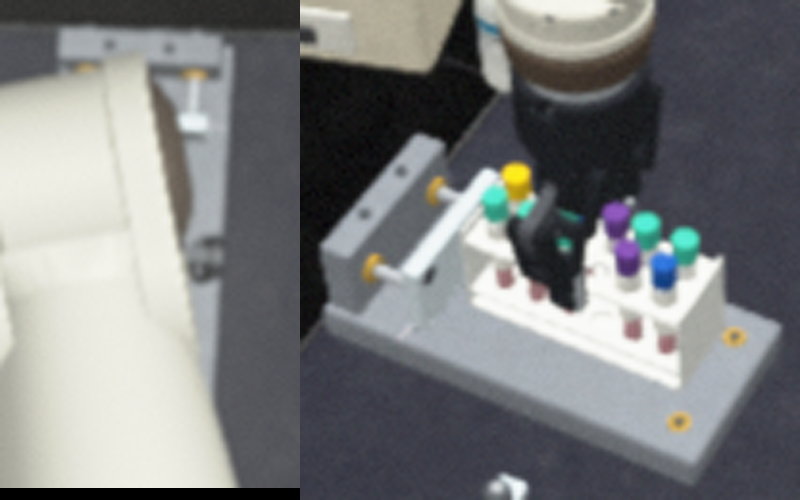

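It hovers over the deck with a gap to the fence. I check the near bottom corners (crop (472,298) and (681,384)) numerically at z = 0.046.

```bash
python3 - <<'E'
from h import *
p=np.array([(472,298),(681,384),(723,260)],float); uv=np.c_[(p[:,0]-300)/3.846+215,p[:,1]/3.846+190]
P=ray('scene',uv[:2],.046); o=np.array([.568,.1178]);c,s=np.cos(np.radians(-1.5)),np.sin(np.radians(-1.5))
Q=(P[:,:2]-o)@np.array([[c,-s],[s,c]]); print(P.round(4),'deck',Q.round(4))
# dock edge refs in scene0 crop3 (x6, off 215,220): near front corner (615,548), far front (750,330), near rear (40,297)
e=np.array([(615,548),(750,330),(40,297)],float); E=ray('scene',np.c_[e[:,0]/6+215,e[:,1]/6+220],.03); print('dock corners deck frame',((E[:,:2]-o)@np.array([[c,-s],[s,c]])).round(4))
E
```

```text
[[0.6205 0.1362 0.046 ]
 [0.4764 0.1409 0.046 ]] deck [[ 0.052   0.0198]
 [-0.0922  0.0207]]
dock corners deck frame [[-0.121   0.0597]
 [-0.1201 -0.0567]
 [ 0.1376  0.055 ]]
```

The rack sits at deck x ≈ -20 mm, y ≈ -4 mm, aligned. I nudge it +3 mm sideways and lower it.

```bash
python3 -m crank '0.001 0.004 0 0 0 0;0.003 0.008 0 0 0 0;0.003 0.011 0 0 0 0;0.003 0.0135 0 0 0 0;0.003 0.0135 0 0 0 0;0.003 0.0135 0 0 0 0'; python3 -m crank '0 0.001 0 0 0 0;0 0.001 0 0 0 0'; python3 -m crank '0 0.001 0 0 0 0;0 0.001 0 0 0 0'
```

```text
time: 11.65
ee_pos: [0.5452, 0.1219, 0.0569]
tcp_rot: [-90.0, 0.0, 88.5]
wrist_force: [0.6, 0.4, -1.2]
opening: 0.0517
time: 11.85
ee_pos: [0.5452, 0.1219, 0.0559]
tcp_rot: [-90.0, -0.0, 88.5]
wrist_force: [-0.4, -0.5, -2.7]
opening: 0.0511
time: 12.05
ee_pos: [0.5451, 0.1219, 0.0548]
tcp_rot: [-90.0, 0.0, 88.5]
wrist_force: [-0.4, -0.5, -1.9]
opening: 0.0516
```

```bash
for i in 1; do python3 -m crank '0 0.001 0 0 0 0;0 0.001 0 0 0 0;0 0.001 0 0 0 0'; done;  python3 -m crank '0 0.001 0 0 0 0;0 0.001 0 0 0 0;0 0.001 0 0 0 0'
```

```text
time: 12.35
ee_pos: [0.5453, 0.122, 0.0544]
tcp_rot: [-90.0, -0.0, 88.5]
wrist_force: [-2.3, 0.6, 3.6]
opening: 0.0516
time: 12.65
ee_pos: [0.5453, 0.1221, 0.0542]
tcp_rot: [-90.1, -0.0, 88.5]
wrist_force: [-4.7, 0.2, 10.6]
opening: 0.0515
```

It is on the deck (contact at TCP z ≈ 0.0545). I ease the down-force by 1 mm and slide forward (tool -z).

```bash
python3 -m crank '0 -0.001 0 0 0 0;0 -0.001 0 0 0 0'; python3 -m crank '0 0 -0.002 0 0 0;0 0 -0.005 0 0 0;0 0 -0.008 0 0 0;0 0 -0.011 0 0 0;0 0 -0.011 0 0 0'; python3 -m crank '0 0 -0.002 0 0 0;0 0 -0.002 0 0 0';  python3 -m crank '0 0 -0.002 0 0 0;0 0 -0.002 0 0 0'; python3 -m crank '0 0 -0.002 0 0 0;0 0 -0.002 0 0 0'
```

```text
time: 12.85
ee_pos: [0.5453, 0.122, 0.0543]
tcp_rot: [-90.0, -0.0, 88.5]
wrist_force: [-3.2, 0.7, 4.9]
opening: 0.0516
time: 13.35
ee_pos: [0.5566, 0.1216, 0.0543]
tcp_rot: [-90.0, 0.0, 88.5]
wrist_force: [-1.3, -0.0, 5.4]
opening: 0.0514
time: 13.55
ee_pos: [0.5584, 0.1215, 0.0543]
tcp_rot: [-90.0, 0.0, 88.5]
wrist_force: [-2.7, -0.1, 5.9]
opening: 0.0518
time: 13.75
ee_pos: [0.5603, 0.1215, 0.0543]
tcp_rot: [-90.0, -0.0, 88.5]
wrist_force: [-2.3, 0.8, 6.0]
opening: 0.0513
time: 13.95
ee_pos: [0.5623, 0.1214, 0.0543]
tcp_rot: [-90.0, -0.0, 88.5]
wrist_force: [-2.3, -0.1, 5.9]
opening: 0.0512
```

```bash
for i in 1; do python3 -m crank '0 0 -0.002 0 0 0;0 0 -0.002 0 0 0'; done; python3 -m crank '0 0 -0.002 0 0 0;0 0 -0.002 0 0 0'; python3 -m crank '0 0 -0.002 0 0 0;0 0 -0.002 0 0 0';python3 -m crank '0 0 -0.002 0 0 0;0 0 -0.002 0 0 0'
```

```text
time: 14.15
ee_pos: [0.5643, 0.1214, 0.0543]
tcp_rot: [-90.0, 0.0, 88.5]
wrist_force: [-3.1, -0.3, 5.8]
opening: 0.0515
time: 14.35
ee_pos: [0.5661, 0.1213, 0.0543]
tcp_rot: [-90.0, 0.0, 88.5]
wrist_force: [-4.7, -0.0, 6.9]
opening: 0.0514
time: 14.55
ee_pos: [0.5678, 0.1213, 0.0543]
tcp_rot: [-90.0, 0.0, 88.5]
wrist_force: [-4.9, 0.4, 8.5]
opening: 0.0513
time: 14.75
ee_pos: [0.5695, 0.1212, 0.0543]
tcp_rot: [-89.9, 0.0, 88.5]
wrist_force: [-7.5, -0.4, 9.2]
opening: 0.0518
```

Contact came at TCP x ≈ 0.564, and the force rises about 0.8 N/mm as the spring should. I continue about 7 mm.

```bash
python3 -m crank '0 0 -0.001 0 0 0;0 0 -0.002 0 0 0;0 0 -0.003 0 0 0;0 0 -0.003 0 0 0'; python3 -m crank '0 0 -0.001 0 0 0;0 0 -0.002 0 0 0;0 0 -0.003 0 0 0;0 0 -0.003 0 0 0'; python3 - <<'E'
from h import *
for n in('top','scene'): cv2.imwrite(f'pics/{n}7.png',vision.camera(n)[:,:,::-1])
a=cv2.imread('pics/top7.png')[155:285,250:330]; b=cv2.imread('pics/scene7.png')[200:320,215:335]
c=np.zeros((500,800,3),np.uint8); c[:488,:300]=cv2.resize(a,(300,488),interpolation=2); c[:,300:]=cv2.resize(b,(500,500),interpolation=2)
cv2.imwrite('pics/crop10.png',c)
E
```

```text
time: 15.15
ee_pos: [0.5719, 0.1211, 0.0542]
tcp_rot: [-89.9, 0.0, 88.5]
wrist_force: [-10.2, -0.2, 9.5]
opening: 0.0514
time: 15.55
ee_pos: [0.5745, 0.121, 0.0542]
tcp_rot: [-89.8, 0.0, 88.5]
wrist_force: [-13.0, 0.3, 11.3]
opening: 0.0516
```

View pics/crop10.png

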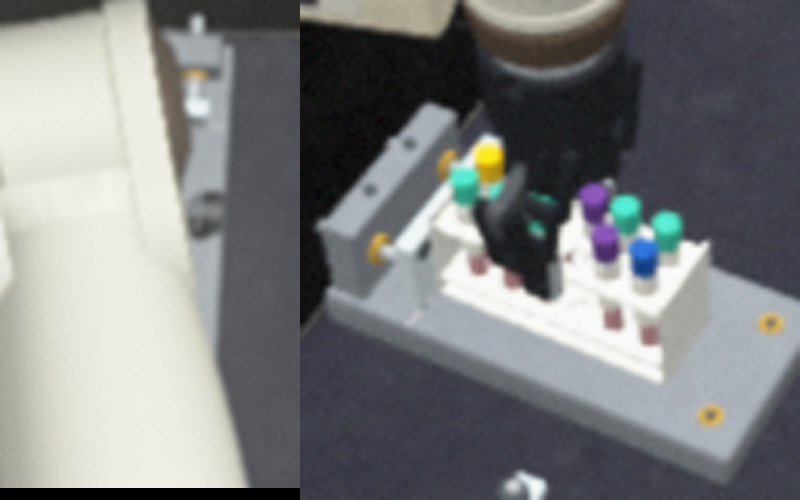

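The fence is pressed back to about the line (crop (412,315)), with the rack flat and centred. I measure the travel numerically.

```bash
python3 - <<'E'
from h import *
t0=cv2.imread('pics/top0.png').max(2).astype(float);t7=cv2.imread('pics/top7.png').max(2).astype(float)
def bands(t,c):
    p=cv2.resize(t[172:196,c-1:c+2].mean(1).reshape(-1,1),(1,240),interpolation=1)[:,0]
    b=np.where(p>205)[0]; return (172+b[0]/10-.45,172+b[-1]/10-.45) if len(b) else None, t[172:196,c].astype(int)
for c in(299,301):
    for t in(t0,t7): print(c,*bands(t,c))
print(bot.get_obs()['wrist_force'])
K,r,tt=cal('top'); print('m/px at .084',(1.586-.084)/K[0,0])
p=np.array([(445,292),(662,380)],float); P=ray('scene',np.c_[(p[:,0]-300)/4.167+215,p[:,1]/4.167+200],.03)
o=np.array([.568,.1178]);c,s=np.cos(np.radians(-1.5)),np.sin(np.radians(-1.5)); print('rack near edge deck',((P[:,:2]-o)@np.array([[c,-s],[s,c]])).round(4))
E
```

```text
299 (np.float64(184.55), np.float64(189.05)) [135 126 142 149 152 165 171 172 175 178 178 179 186 218 238 243 240 211
 147 125 145 165 174 174]
299 None [137 127 144 149 148 153 149 145 147 163 177 171 151 128 110 103 103 104
 105 106 104 101 103 106]
301 (np.float64(183.75), np.float64(189.15)) [135 148 180 193 194 205 211 212 212 214 214 215 214 224 238 243 241 219
 156 126 147 165 173 175]
301 (np.float64(180.15), np.float64(184.75)) [139 149 183 198 196 206 216 213 216 229 240 243 238 204 147 119 133 142
 147 145 147 145 144 151]
[-12.50575929  -0.42114861  11.48547589]
m/px at .084 0.002485285327299795
rack near edge deck [[ 0.0771  0.0264]
 [-0.0631  0.0259]]
```

The fence's front edge moved 4.4 px, which is 10.9 mm (about 8.7 N), and the rack's y is within about 1 mm of centre. I push 1.5 mm more and settle.

```bash
python3 -m crank '0 0 -0.0008 0 0 0;0 0 -0.0015 0 0 0;0 0 -0.0015 0 0 0;0 0 -0.0015 0 0 0;0 0 -0.0015 0 0 0'; python3 -m crank '0 0 0 0 0 0;0 0 0 0 0 0;0 0 0 0 0 0;0 0 0 0 0 0;0 0 0 0 0 0;0 0 0 0 0 0'; python3 - <<'E'
from h import *
t=vision.camera('top')[:,:,::-1].max(2).astype(float)
p=cv2.resize(t[172:196,300:303].mean(1).reshape(-1,1),(1,240),interpolation=1)[:,0]; b=np.where(p>205)[0]; e=172+b[-1]/10-.45
print('travel mm',(189.15-e)*2.485, bot.get_obs()['wrist_force'],bot.get_obs()['ee_pos'])
E
```

```text
time: 16.15
ee_pos: [0.5757, 0.121, 0.0542]
tcp_rot: [-89.8, 0.0, 88.5]
wrist_force: [-13.7, -1.5, 12.1]
opening: 0.0516
time: 16.75
ee_pos: [0.5757, 0.121, 0.0542]
tcp_rot: [-89.8, 0.0, 88.5]
wrist_force: [-14.0, -0.8, 12.2]
opening: 0.0512
travel mm 11.927999999999956 [-14.3655582   -0.75228627  11.69240974] [0.57570486 0.12096793 0.05424024]
```

```bash
python3 -c "
from workcell import bot
print(bot.job_done())"
```

```text
the job is handed in; nothing more can be done
None
```

I lifted the narrow rack level, carried it over the wide rack, and lowered it onto the deck about 20 mm short of the fence. I then slid it against the fence and handed the job in at about 17 s, with the rack still gripped and pressed there.

**Last checks:**
- **Fence travel:** about 11.9 mm by the top camera, which is about 9.5 N from the spring.
- **Wrist force:** steady at about 14 N along the push. That is higher than the spring force; I put the difference down to friction with the deck, with the gripper also pressing down about 12 N.
- **Position:** within about 1 mm of the centre line, measured just before the final 1.5 mm push, and lengthwise. The tool tilt was 0.2°, and the grip opening held at 51 mm.

**What disagreed:**
- **First grasp missed:** the fingertips sat about 25 mm higher than the stated tool geometry implies. The jaws closed above the shelf, between the tubes, with no measurable force. I opened, went 26 mm lower and gripped on the second try.
- **Width reading:** the grip opening read 51.5 mm on the 54 mm rack.

I did not measure the bystanders again at the end. The wide rack still looked in place after the lift, but I passed over it after that picture; I saw no contact with anything.

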